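Restock the serving rail, oldest fitting first

ROBOT

A 7-joint arm with a two-finger parallel gripper is mounted at the origin on a cart in front of the work surface, level with it; the furniture and walls round the work are solid. World frame = base frame: x ahead of the robot, y to its left, z up, the work surface at z = 0. Lengths are in m, angles in rad, forces in N, time in s.
With the tool pointing down it reaches from about 0.35 to 0.9 m from the base axis. Payload 8.1 kg.
Tool frame: the origin (TCP) lies between the finger pads; the fingertips stand 17 mm ahead of it and the grasp point (between the pads) lies 2 mm behind it; z points along the fingers, y is the line along which they close (so a half turn about z gives the same grasp; the last joint's range is limited). The gripper opens to 92 mm and grips with 3 to 60 N. Pads are 19 mm wide; open, the fingers measure 130 mm over their backs; the gripper's body (75 mm by 190 mm) begins 47 mm behind the grasp point.
Start: joints at [1.153, 0.434, 0.025, 1.573, -0.012, 1.134, -0.075], TCP at [0.193, -0.594, 0.244] pointing down, gripper open.
Joint ranges: [-2.62, 2.62], [-0.44, 2.09], [-1.27, 1.32], [0.08, 2.57], [-1.32, 4.46], [0.12, 2], [-2.74, 2.74]. Speed limits (rad/s): [2.22, 2.22, 3.01, 3.01, 3.14, 3.14, 3.14].

INTERFACE

Orientations are given as a unit quaternion [w, x, y, z].
In Python, from rig import manip, read_camera, calibration gives the robot as it stands (manip), with the cameras as plain functions.
- The arm moves only by the tool shift_gripper, called as name(argument=value, ...), one argument or row to a line, values as JSON. Schema: {"type":"object","properties":{"moves":{"type":"object","properties":{"increments":{"type":"array","items":{"type":"array","items":{"type":"number"},"minItems":5,"maxItems":5},"minItems":1,"maxItems":5}},"additionalProperties":false,"required":["increments"]},"only":{"type":"string"},"quiet":{"type":"boolean"},"lines":{"type":"string"}},"required":["moves"],"additionalProperties":false}. moves is an object whose key "increments" holds a list of rows, 1 to 5 of them, each of 5 numbers: dx, dy, dz in normalised numbers (1 is 0.6 m), then a turn about the tool's z in normalised numbers (1 is pi rad), then the finger opening in m; each row is the pose to reach, as a shift and turn from the pose commanded when the call began, along the tool's axes at that moment; what a row does not reach only later rows make up. A row lasts 1/10 s, in which the tool goes at most 0.05 m and 0.15 rad, less where a joint would pass 70% of its speed; a pose out of reach is approached as far as the arm can. The fingers move at their own pace and stop on an object; the grip force is fixed at half the most. Time passes only in rows, so rows that do not move let the fingers close. The tool returns the time, the measured TCP pose, the force, the opening and the grip force at its end. only (a regular expression) keeps the lines of the reply that match it, lines (a string "A,B") keeps lines A to B, and quiet returns only ok. Input that does not fit is refused with a message, and nothing moves.
- manip.sense(): the state, without advancing time (a new reading comes with each control period).
- read_camera(name): name is "side" or "top"; returns the picture (400x640x3 uint8, red, green, blue); there is no depth.
- calibration(name): a dict with "fx", "fy", "cx", "cy" (pixels), "D" ([k1, k2, p1, p2, k3] as OpenCV has them; the pictures are not rectified), "origin" and "attitude" of the camera in the world. Camera axes: x right, y down, z forward; pixel columns grow to the right and rows downward; lengths in m; the calibration is good to about 2 mm. A picture is of the moment at which its call begins. calibration takes no time and is no camera call.
- manip.job_done(): hands the job in; it is judged then, once.
The state is a dict: "t": time; "joints": joint angles; "joint_vel": joint speeds; "joint_torque": joint torques, N m; "position": TCP position; "ee_rot": TCP orientation; "contact_force": force on the tool from outside, world axes, zero at the start; "torque": the same for the moment, N m; "finger_gap": finger opening in m; "gripper_force": force on a finger pad.
Only numpy, scipy, OpenCV 4.12 (cv2) and the standard library are available. Lean on these libraries where they do the work, as an engineer would, in place of code of your own. Each camera call takes 0.05 s, during which the arm holds its last target. There are 200 camera calls.

TASK

Restock the serving rail with the oldest stock in front. First pull the brass coupler that is left on the rail forward to the front place, next to the yellow stop, while the new fittings still wait in the grey delivery rack; then move the three fittings of that rack onto the rail's places behind it, in the same order as they stood in the rack: the one next to the red end directly behind the coupler, the middle one behind that, and the one next to the black end at the very back. Stand every fitting upright, centred on its white place.

Things in the scene. Friction and masses are not known exactly. Their poses are not given: they have to be found in the camera images.
- serving_rail: fixed aluminium rail, 256 (x) x 66 (y) mm, the target. Origin: centre of its underside. Own x runs from the front (yellow stop, at -x, towards the robot, 20 mm high) to the back (black stop, 15 mm). Flat top 10 mm above the origin; side lips 4 mm wide rise to 14 mm. Four flat white 42 mm discs mark the places, on the centre line at x = -82.5 (front), -27.5, 27.5, 82.5 mm (back).
- delivery_rack: fixed grey rack, 66 (x) x 216 (y) mm, the source. Origin: centre of its underside. Its row runs along its own y: red end cap at -y, black end cap at +y (20 mm high, 12 mm thick). Three pads lie on its 6 mm base, centres at y = -60, 0 and 60 mm, tops 12 mm above the origin. Which pad (with its fitting) is where changes.
- pad_blue: fixed blue pad, 52 x 52 x 6 mm, in the delivery rack; at the start it carries the large steel ferrule. It marks where that fitting came from. Origin: centre of its underside; its top is 6 mm above that.
- pad_green: fixed green pad, 52 x 52 x 6 mm, in the delivery rack; at the start it carries the brass ferrule. It marks where that fitting came from. Origin: centre of its underside; its top is 6 mm above that.
- pad_orange: fixed orange pad, 52 x 52 x 6 mm, in the delivery rack; at the start it carries the small steel ferrule. It marks where that fitting came from. Origin: centre of its underside; its top is 6 mm above that.
- steel_ferrule: loose large grey-white steel ferrule, a hollow upright barrel, 38 mm in diameter, 52 mm high, about 0.13 kg; any yaw. Origin: centre of its underside. Grip it round the barrel.
- brass_ferrule: loose brass-coloured ferrule, a hollow upright barrel, 38 mm in diameter, 52 mm high, about 0.11 kg; any yaw. Origin: centre of its underside. Grip it round the barrel.
- small_ferrule: loose small grey-white steel ferrule, a hollow upright barrel, 25 mm in diameter, 34 mm high, about 0.09 kg; any yaw. Origin: centre of its underside. Grip it round the barrel.
- coupler: loose brass quick coupler with a hexagonal collar and a closed top, 34 mm in diameter, 52 mm high, about 0.16 kg, the old stock; at the start it stands upright somewhere on the back half of the serving rail. Origin: centre of its underside. Any yaw; grip it round the body.

How it is judged:
On the way:
1. the coupler stands on the front place of the rail, within 12 mm of its centre, while the three new fittings still stand where they were in the delivery rack (within 15 mm) (x of coupler in the frame of serving_rail between -0.0945 and -0.0705 m and y of coupler in the frame of serving_rail between -0.012 and 0.012 m and z of coupler in the frame of serving_rail between 0.006 and 0.015 m and angle between coupler's own z axis and vertical below 0.12 rad and linear speed of coupler below 0.02 m/s and distance of each of steel_ferrule, brass_ferrule, small_ferrule from where it was at the start of the episode below 0.015 m), for 0.2 s.
At the end, for the whole second after the job is handed in: The coupler stands on the front place and the three fittings on the places behind it in the order they had in the delivery rack, counted from its red end; each is within 12 mm of its place's centre along and across the rail, on the rail's top, upright within 7 degrees and at rest (x of coupler in the frame of serving_rail between -0.0945 and -0.0705 m and y of coupler in the frame of serving_rail between -0.012 and 0.012 m and z of coupler in the frame of serving_rail between 0.006 and 0.015 m and angle between each of coupler, steel_ferrule, brass_ferrule, small_ferrule's own z axis and vertical below 0.12 rad and linear speed of each of coupler, steel_ferrule, brass_ferrule, small_ferrule below 0.02 m/s and ((y of pad_blue in the frame of delivery_rack between -0.09 and -0.03 m and x of steel_ferrule in the frame of serving_rail between -0.0395 and -0.0155 m and y of steel_ferrule in the frame of serving_rail between -0.012 and 0.012 m) or (y of pad_blue in the frame of delivery_rack between -0.03 and 0.03 m and x of steel_ferrule in the frame of serving_rail between 0.0155 and 0.0395 m and y of steel_ferrule in the frame of serving_rail between -0.012 and 0.012 m) or (y of pad_blue in the frame of delivery_rack between 0.03 and 0.09 m and x of steel_ferrule in the frame of serving_rail between 0.0705 and 0.0945 m and y of steel_ferrule in the frame of serving_rail between -0.012 and 0.012 m)) and z of steel_ferrule in the frame of serving_rail between 0.006 and 0.015 m and ((y of pad_green in the frame of delivery_rack between -0.09 and -0.03 m and x of brass_ferrule in the frame of serving_rail between -0.0395 and -0.0155 m and y of brass_ferrule in the frame of serving_rail between -0.012 and 0.012 m) or (y of pad_green in the frame of delivery_rack between -0.03 and 0.03 m and x of brass_ferrule in the frame of serving_rail between 0.0155 and 0.0395 m and y of brass_ferrule in the frame of serving_rail between -0.012 and 0.012 m) or (y of pad_green in the frame of delivery_rack between 0.03 and 0.09 m and x of brass_ferrule in the frame of serving_rail between 0.0705 and 0.0945 m and y of brass_ferrule in the frame of serving_rail between -0.012 and 0.012 m)) and z of brass_ferrule in the frame of serving_rail between 0.006 and 0.015 m and ((y of pad_orange in the frame of delivery_rack between -0.09 and -0.03 m and x of small_ferrule in the frame of serving_rail between -0.0395 and -0.0155 m and y of small_ferrule in the frame of serving_rail between -0.012 and 0.012 m) or (y of pad_orange in the frame of delivery_rack between -0.03 and 0.03 m and x of small_ferrule in the frame of serving_rail between 0.0155 and 0.0395 m and y of small_ferrule in the frame of serving_rail between -0.012 and 0.012 m) or (y of pad_orange in the frame of delivery_rack between 0.03 and 0.09 m and x of small_ferrule in the frame of serving_rail between 0.0705 and 0.0945 m and y of small_ferrule in the frame of serving_rail between -0.012 and 0.012 m)) and z of small_ferrule in the frame of serving_rail between 0.006 and 0.015 m); the robot touches nothing.
It also fails if it takes over 128 s, if anything falls off the work surface, if the arm or the gripper's body presses on something with over 40 N, if the wrist force passes 120 N, or if a joint passes its speed limit or range.

## Working session

There is one attempt and no reset: what is moved stays moved. The work goes in short steps, Python scripts to look and compute and a tool call to move; the robot and the scene stay as the last step left them, time stands still between calls to the robot, and variables do not carry over. Pictures are saved under pics/ and viewed, at most 14 in all, crops included, and the job is handed in when it is done.

```bash
ls; mkdir -p pics; python3 - <<'E'
from rig import manip, read_camera, calibration
import cv2
for n in("side","top"):
    cv2.imwrite(f"pics/{n}0.png",read_camera(n)[:,:,::-1]); print(n,calibration(n))
print(manip.sense())
E
```

```text
pics
rig.py
side {'fx': 396.1672650834703, 'fy': 396.1672650834703, 'cx': 327.18813414155005, 'cy': 205.96048230603066, 'D': array([0.01368223, 0.        , 0.        , 0.        , 0.        ]), 'origin': array([0.13176999, 0.66215959, 0.59848802]), 'attitude': array([ 0.10815229, -0.23401533,  0.85743498, -0.44535959])}
top {'fx': 477.8023437350724, 'fy': 477.8023437350724, 'cx': 322.50113724039267, 'cy': 194.77254296556254, 'D': array([0.01303269, 0.        , 0.        , 0.        , 0.        ]), 'origin': array([ 0.28341939, -0.01737411,  1.36229403]), 'attitude': array([ 0.06962019, -0.69432779,  0.71380685, -0.0595124 ])}
{'t': 0.1, 'joints': array([ 1.15342452,  0.43512518,  0.0249867 ,  1.57401799, -0.01159759,
        1.13397621, -0.07511615]), 'joint_vel': array([ 1.82502467e-04, -1.20814120e-03,  2.93604619e-06, -2.28223331e-03,
       -6.89721796e-05,  3.07230099e-05, -1.34922572e-03]), 'joint_torque': array([ 4.35330687e-03, -6.69129109e+01,  9.88344848e-01, -3.15148222e+01,
       -6.06052252e-02,  3.73663567e-02,  7.01390195e-05]), 'position': array([ 0.19330939, -0.59389859,  0.24303645]), 'ee_rot': array([-6.68693051e-04,  9.87647713e-01,  1.56689238e-01, -1.73628901e-04]), 'contact_force': array([-0.00995206,  0.59784687, -0.39440208]), 'torque': array([-0.02416217, -0.0318484 ,  0.03503202]), 'gripper_force': 0.0, 'finger_gap': 0.09168597340033624}
```

View pics/top0.png

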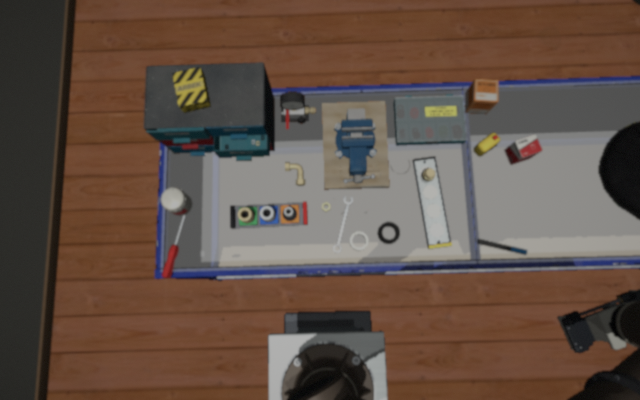

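View pics/side0.png

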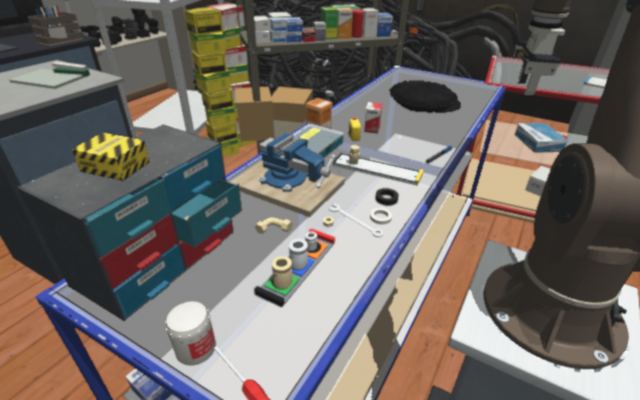

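The top view shows the rack at about (232–307, 214), with red at the right. From red, the pads are orange (small), blue (steel) and green (brass). The rail runs from yellow (440,245) to black (425,160), with the coupler at about (428,174). The side view agrees: rack at (255–335, 235–300), coupler at (353,154).

```bash
cat > h.py <<'E'
from rig import manip, read_camera, calibration
import cv2, numpy as np
from scipy.spatial.transform import Rotation as R
def cam(n):
    c=calibration(n); K=np.array([[c["fx"],0,c["cx"]],[0,c["fy"],c["cy"]],[0,0,1.]])
    return K,c["D"],c["origin"],R.from_quat(np.roll(c["attitude"],-1)).as_matrix()
def plane(n,px,z):
    K,D,o,A=cam(n); p=cv2.undistortPoints(np.array(px,float).reshape(-1,1,2),K,D)[:,0]
    d=np.c_[p,np.ones(len(p))]@A.T; return o+d*((z-o[2])/d[:,2])[:,None]
def proj(n,P):
    K,D,o,A=cam(n); return cv2.projectPoints((np.atleast_2d(P)-o)@A,np.zeros(3),np.zeros(3),K,D)[0][:,0]
def crop(im,x0,y0,x1,y1,s,name):
    cv2.imwrite(name,cv2.resize(im[y0:y1,x0:x1,::-1],None,fx=s,fy=s,interpolation=cv2.INTER_CUBIC))
E
python3 - <<'E'
from h import *
t=read_camera("top");s=read_camera("side");np.savez("i0.npz",t=t,s=s)
a=cv2.resize(t[190:240,225:315],None,fx=8,fy=8,interpolation=cv2.INTER_CUBIC)
crop(t,225,195,325,235,8,"pics/a.png"); crop(t,400,145,480,255,5,"pics/b.png")
crop(s,245,215,345,305,6,"pics/c.png"); crop(s,320,130,440,200,6,"pics/d.png")
E
```

```text
(no output)
```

View pics/a.png

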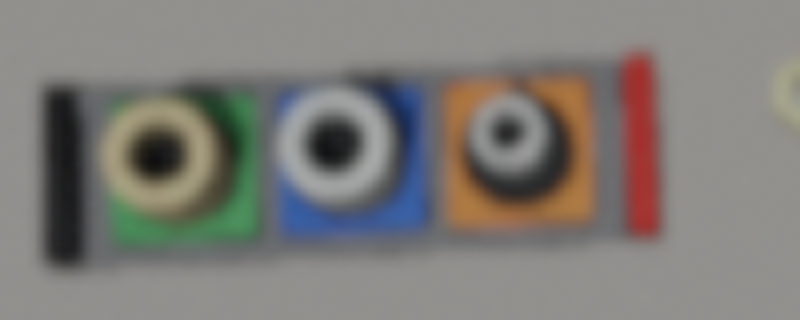

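View pics/b.png

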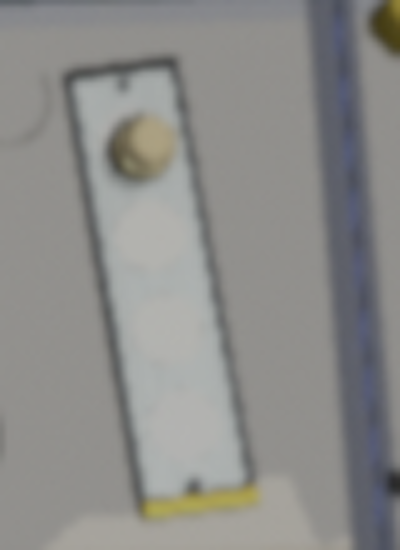

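View pics/d.png

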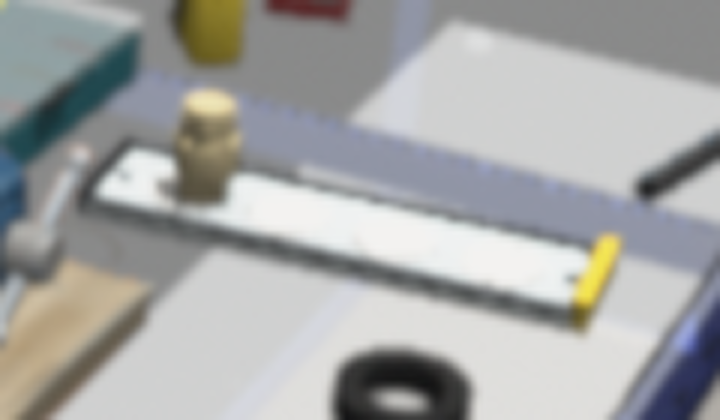

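```bash
python3 - <<'E'
from h import *
i=np.load("i0.npz")["t"]; h=cv2.cvtColor(i,cv2.COLOR_RGB2HSV)
def m(lo,hi,box,z,name):
    x0,y0,x1,y1=box; k=cv2.inRange(h,lo,hi); q=np.zeros_like(k); q[y0:y1,x0:x1]=k[y0:y1,x0:x1]
    ys,xs=np.nonzero(q); c=xs.mean(),ys.mean(); print(name,len(xs),np.round(c,2),(xs.min(),xs.max(),ys.min(),ys.max()),plane("top",c,z)[0].round(4))
rk=(225,195,315,235)
m((0,140,90),(6,255,255),rk,.02,"red");m((170,140,90),(180,255,255),rk,.02,"red2")
m((0,0,0),(180,255,45),(225,200,240,230),.02,"black")
m((50,80,40),(80,255,255),rk,.012,"green");m((100,100,40),(125,255,255),rk,.012,"blue");m((7,150,60),(20,255,255),(278,200,303,230),.012,"orange")
rl=(400,145,460,255)
m((20,120,80),(35,255,255),(420,235,455,255),.02,"yellow");m((0,0,0),(180,255,60),(408,150,440,170),.015,"blackstop")
m((0,0,200),(180,60,255),(408,150,455,250),.012,"rail white")
m((10,70,60),(30,255,255),(415,165,440,185),.05,"coupler")
E
```

```text
red 59 [304.73 213.37] (np.int64(303), np.int64(306), np.int64(203), np.int64(223)) [0.4797 0.0505 0.02  ]<stdin>:5: RuntimeWarning: Mean of empty slice.
  ret = ret.dtype.type(ret / rcount)
Traceback (most recent call last):
ValueError: zero-size array to reduction operation minimum which has no identity
```

Crop a, top view: ring tops at about (160,155) brass, (337,147) steel and (508,133) small; caps at (63,177) black and (643,145) red. Crop b: rail corners (67,73), (177,60), (258,500), (143,517); free discs at (150,235), (167,328), (183,420); coupler top at about (148,143). Crop d, side view: coupler top at (210,103), base at about (202,190).

```bash
python3 - <<'E'
from h import *
z=np.load("i0.npz");t=z["t"]
h=cv2.cvtColor(t,cv2.COLOR_RGB2HSV)
px=lambda u,v,s,x0,y0:((u+.5)/s-.5+x0,(v+.5)/s-.5+y0)
def pr(n,u,v,hh,cam="top",c=(8,225,195)): print(n,plane(cam,px(u,v,*c),hh)[0].round(4))
for n,u,v,hh in [("brass",161,155,.064),("steel",338,147,.064),("small",509,133,.046),("blk",63,177,.02),("red",643,145,.02),("green",185,168,.012),("blue",353,161,.012),("orange",519,151,.012)]: pr(n,u,v,hh)
c=(5,400,145)
for n,u,v,hh in [("bl",67,73,.015),("br",177,60,.015),("fr",258,490,.02),("fl",143,517,.02),("d3",150,235,.01),("d2",167,328,.01),("d1",183,420,.01),("coupler top",148,143,.062)]: pr(n,u,v,hh,c=c)
c=(6,320,130)
pr("coupler side top",210,103,.062,"side",c);pr("coupler side base",203,192,.012,"side",c)
# masks
def m(lo,hi,box,zz,name,im=h,cam="top"):
    x0,y0,x1,y1=box; ys,xs=np.nonzero(cv2.inRange(im,lo,hi)[y0:y1,x0:x1])
    if len(xs): cc=(xs.mean()+x0,ys.mean()+y0); print(name,len(xs),np.round(cc,1),plane(cam,cc,zz)[0].round(4))
m((20,100,80),(35,255,255),(420,235,455,255),.02,"yellow")
s=z["s"]; crop(s,245,215,345,305,6,"pics/c2.png")
E
```

```text
brass [0.4765 0.2134 0.064 ]
steel [0.4775 0.1525 0.064 ]
small [0.4834 0.0951 0.046 ]
blk [0.4761 0.2561 0.02  ]
red [0.4817 0.0498 0.02  ]
green [0.4793 0.214  0.012 ]
blue [0.4801 0.1539 0.012 ]
orange [0.482  0.0946 0.012 ]
bl [ 0.6299 -0.2661  0.015 ]
br [ 0.6357 -0.33    0.015 ]
fr [ 0.3858 -0.3568  0.02  ]
fl [ 0.3725 -0.292   0.02  ]
d3 [ 0.5341 -0.3087  0.01  ]
d2 [ 0.4799 -0.3147  0.01  ]
d1 [ 0.4271 -0.3201  0.01  ]
coupler top [ 0.5764 -0.2999  0.062 ]
coupler side top [ 0.5777 -0.3027  0.062 ]
coupler side base [ 0.578  -0.3025  0.012 ]
yellow 54 [439.7 245.1] [ 0.3798 -0.3244  0.02  ]
```

View pics/c.png

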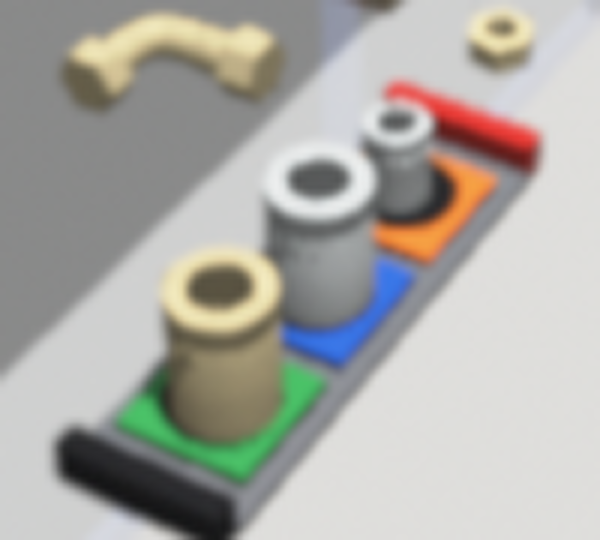

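Side crop c confirms three upright fittings: brass ring (220,290), steel (319,183), small (397,122). Black cap is nearest the camera and red is farthest.

```bash
cat >> h.py <<'E'
def go(x,y,z,head):
    s=manip.sense(); T=R.from_quat(np.roll(s["ee_rot"],-1)).as_matrix()
    d=T.T@(np.array([x,y,z])-s["position"]); hd=np.arctan2(T[1,0],T[0,0])
    w=(np.radians(head)-hd+np.pi)%(2*np.pi)-np.pi
    print("t%.2f"%s["t"],"d",d.round(4),"turn",round(-w,3),"tilt",T[:,2].round(3),"q7",s["joints"][6].round(2))
E
python3 - <<'E'
from h import *
for n,u,v,z in [("brass",220,290,.064),("steel",319,183,.064),("small",397,123,.046)]:
    print(n,plane("side",((u+.5)/6-.5+245,(v+.5)/6-.5+215),z)[0].round(4))
go(.577,-.302,.14,6)
E
```

```text
brass [0.476  0.2156 0.064 ]
steel [0.4775 0.1556 0.064 ]
small [0.4831 0.0964 0.046 ]
t0.20 d [ 0.4552 -0.1589  0.1034] turn 0.21 tilt [-0.     0.001 -1.   ] q7 -0.08
```

The rows are not in the units I measure in: shifts go in shares of 0.6 m and turns go in shares of pi rad. I convert before sending: 0.22 m / 0.6 = 0.3667, 0.18 m / 0.6 = 0.3, 0.21 rad / 3.1416 = 0.0668.

shift_gripper(
  moves={"increments":[[0.0833,-0.0283,0,0.0318,0.09],[0.1667,-0.0567,0,0.0668,0.09],[0.2333,-0.0833,0,0.0668,0.09],[0.3,-0.11,0,0.0668,0.09],[0.3667,-0.1333,0,0.0668,0.09]]},
)

```text
t: 0.7
position: [0.3792, -0.4484, 0.2437]
ee_rot: [-0.0, 0.999, 0.053, -0.0]
contact_force: [0.4, -1.3, 0.9]
finger_gap: 0.0902
gripper_force: 0.0
```

```bash
python3 -c "
from h import *
go(.577,-.302,.14,6)"
```

```text
t0.70 d [ 0.2121 -0.1248  0.1037] turn 0.001 tilt [-0.  0. -1.] q7 -0.69
```

To row units: 0.2 m / 0.6 = 0.3333, 0.172 m / 0.6 = 0.2867.

shift_gripper(
  moves={"increments":[[0.0717,-0.0417,0.0333,0,0.09],[0.1433,-0.0833,0.0667,0,0.09],[0.215,-0.125,0.1,0,0.09],[0.2867,-0.1667,0.1333,0,0.09],[0.3333,-0.2,0.1667,0,0.09]]},
)

```text
t: 1.2
position: [0.5635, -0.3111, 0.1453]
ee_rot: [0.0, 0.999, 0.052, 0.001]
contact_force: [0.6, -0.7, 0.1]
finger_gap: 0.0899
gripper_force: 0.0
```

shift_gripper(
  moves={"increments":[[0,0,0,0,0.09],[0,0,0,0,0.09]]},
)

```text
t: 1.4
position: [0.5618, -0.3106, 0.1445]
ee_rot: [-0.001, 0.999, 0.054, -0.001]
contact_force: [-0.1, -1.0, 0.4]
finger_gap: 0.0902
gripper_force: 0.0
```

```bash
python3 -c "
from h import *
go(.577,-.302,.038,6)"
```

```text
t1.40 d [ 0.0162 -0.0068  0.1064] turn 0.003 tilt [-0.002  0.001 -1.   ] q7 -1.07
```

To row units: 0.106 m / 0.6 = 0.1767, 0.06 m / 0.6 = 0.1.

shift_gripper(
  moves={"increments":[[0.0267,-0.0117,0,0,0.07],[0.0267,-0.0117,0.05,0,0.07],[0.0267,-0.0117,0.1,0,0.07],[0.0267,-0.0117,0.1417,0,0.07],[0.0267,-0.0117,0.1767,0,0.07]]},
)

```text
t: 1.9
position: [0.5763, -0.3048, 0.039]
ee_rot: [0.0, 0.999, 0.051, 0.0]
contact_force: [-0.1, -0.0, 0.2]
finger_gap: 0.0695
gripper_force: 0.0
```

shift_gripper(
  moves={"increments":[[0,0,0,0,0.07],[0,0,0,0,0.07]]},
)

```text
t: 2.1
position: [0.5768, -0.3045, 0.0405]
ee_rot: [0.0, 0.999, 0.052, 0.0]
contact_force: [0.1, -0.2, -0.6]
finger_gap: 0.0698
gripper_force: 0.0
```

```bash
python3 -c "
from h import *
go(.577,-.302,.038,6)
i=read_camera('side');crop(i,290,90,450,210,5,'pics/e.png')"
```

```text
t2.10 d [ 0.0004 -0.0024  0.0025] turn -0.001 tilt [ 0.    -0.001 -1.   ] q7 -1.1
```

View pics/e.png

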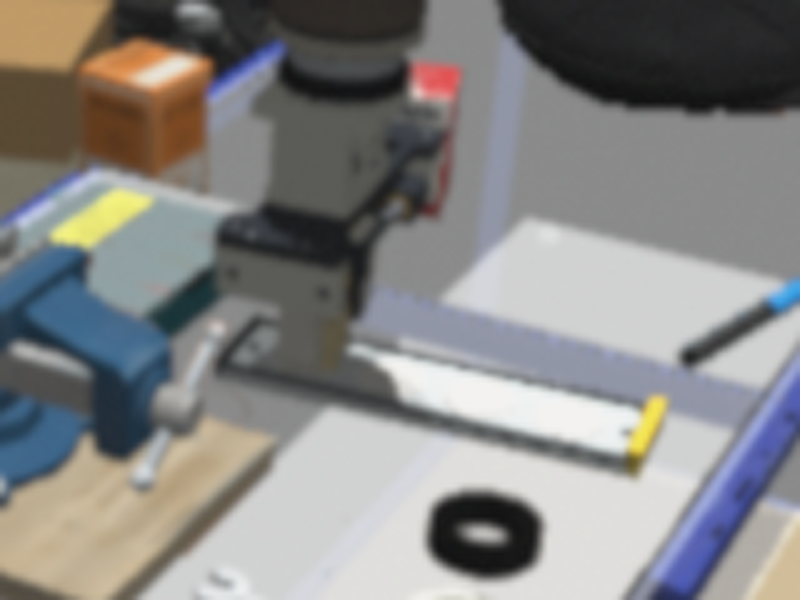

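The side crop shows the gripper over the coupler at (320,350), clear of everything around it. Closing now.

To row units: -0.001 m / 0.6 = -0.0017.

shift_gripper(
  moves={"increments":[[0,-0.0017,0.0017,0,0.02],[0,-0.0017,0.0017,0,0.02],[0,-0.0017,0.0017,0,0.02],[0,-0.0017,0.0017,0,0.02],[0,-0.0017,0.0017,0,0.02]]},
)

```text
t: 2.65
position: [0.5767, -0.3026, 0.0388]
ee_rot: [0.0, 0.999, 0.052, 0.0]
contact_force: [-0.2, -1.0, 0.7]
finger_gap: 0.035
gripper_force: 0.8
```

shift_gripper(
  moves={"increments":[[0,0,0,0,0.02],[0,0,0,0,0.02],[0,0,-0.0667,0,0.02],[0,0,-0.1333,0,0.02],[0,0,-0.1333,0,0.02]]},
)

```text
t: 3.15
position: [0.5797, -0.3039, 0.1241]
ee_rot: [0.002, 0.999, 0.052, 0.004]
contact_force: [0.4, -1.4, -0.7]
finger_gap: 0.0322
gripper_force: 30.0
```

```bash
python3 -c "
from h import *
go(.4248,-.3198,.14,6)"
```

```text
t3.15 d [-0.1555 -0.0003 -0.0171] turn -0.0 tilt [ 0.008 -0.003 -1.   ] q7 -1.09
```

To row units: -0.153 m / 0.6 = -0.255, -0.12 m / 0.6 = -0.2.

shift_gripper(
  moves={"increments":[[-0.0667,0,0,0,0.02],[-0.1333,0,0,0,0.02],[-0.2,0,0,0,0.02],[-0.255,0,0,0,0.02],[-0.255,0,0,0,0.02]]},
)

```text
t: 3.65
position: [0.4186, -0.3194, 0.1179]
ee_rot: [-0.0, 0.999, 0.05, -0.002]
contact_force: [0.1, -0.7, -1.9]
finger_gap: 0.0327
gripper_force: 30.0
```

shift_gripper(
  moves={"increments":[[0,0,0,0,0.02],[0,0,0,0,0.02]]},
)

```text
t: 3.85
position: [0.4255, -0.3183, 0.1185]
ee_rot: [-0.0, 0.999, 0.053, 0.0]
contact_force: [0.4, -0.0, -1.4]
finger_gap: 0.0326
gripper_force: 30.0
```

```bash
python3 -c "
from h import *
go(.4248,-.3198,.0395,6)
i=read_camera('side');crop(i,320,90,480,210,5,'pics/f.png')"
```

```text
t3.85 d [-0.0009  0.0014  0.079 ] turn 0.001 tilt [ 0.001  0.    -1.   ] q7 -0.95
```

View pics/f.png

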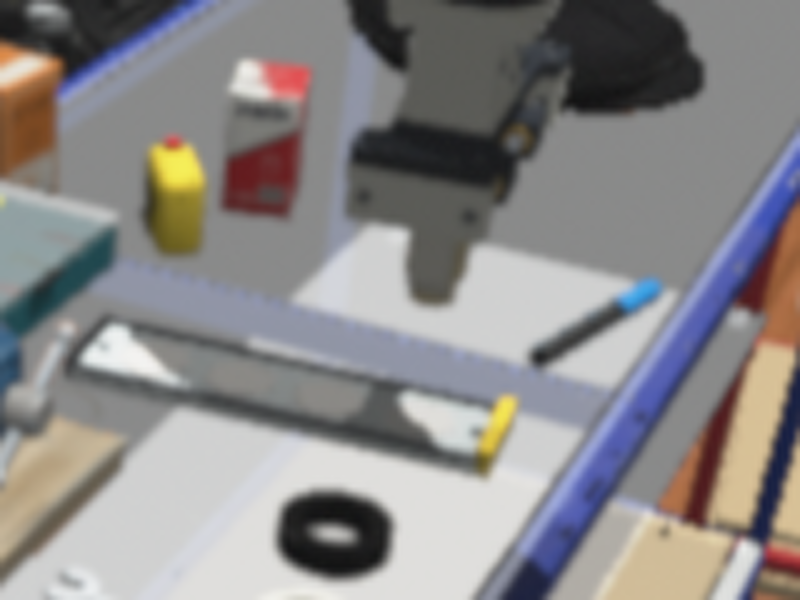

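The side crop shows the coupler held upright above the rail, with its base at (437,297). Lowering it now, then releasing.

To row units: 0.078 m / 0.6 = 0.13, 0.076 m / 0.6 = 0.1267.

shift_gripper(
  moves={"increments":[[0,0.0017,0.05,0,0.02],[0,0.0017,0.0917,0,0.02],[0,0.0017,0.1167,0,0.02],[0,0.0017,0.1267,0,0.02],[0,0.0017,0.13,0,0.02]]},
)

```text
t: 4.4
position: [0.4251, -0.3191, 0.04]
ee_rot: [-0.0, 0.999, 0.053, -0.0]
contact_force: [-0.7, 0.6, -1.5]
finger_gap: 0.0326
gripper_force: 30.0
```

shift_gripper(
  moves={"increments":[[0,0,0,0,0.02],[0,0,0,0,0.02]]},
)

```text
t: 4.6
position: [0.4252, -0.3198, 0.0414]
ee_rot: [0.0, 0.999, 0.052, 0.001]
contact_force: [0.1, -0.8, -1.4]
finger_gap: 0.0324
gripper_force: 30.0
```

```bash
python3 -c "
from h import *
go(.4248,-.3198,.0395,6)"
```

```text
t4.60 d [-0.0004 -0.0001  0.0019] turn 0.0 tilt [ 0.001 -0.001 -1.   ] q7 -0.96
```

To row units: 0.002 m / 0.6 = 0.0033, 0.001 m / 0.6 = 0.0017.

shift_gripper(
  moves={"increments":[[0,0,0.0017,0,0.02],[0,0,0.0033,0,0.02],[0,0,0.0033,0,0.02]]},
)

```text
t: 4.9
position: [0.4246, -0.3196, 0.0388]
ee_rot: [0.0, 0.999, 0.052, 0.0]
contact_force: [-0.2, -0.7, -1.6]
finger_gap: 0.0325
gripper_force: 30.0
```

shift_gripper(
  moves={"increments":[[0,0,0,0,0.04],[0,0,0,0,0.06],[0,0,0,0,0.07],[0,0,0,0,0.07],[0,0,-0.05,0,0.07]]},
)

```text
t: 5.4
position: [0.4226, -0.3183, 0.0662]
ee_rot: [-0.002, 0.999, 0.052, -0.002]
contact_force: [0.1, -0.0, 0.3]
finger_gap: 0.0668
gripper_force: 0.0
```

shift_gripper(
  moves={"increments":[[0,0,-0.05,0,0.07],[0,0,-0.1333,0,0.07],[0,0,-0.2,0,0.07],[0,0,-0.2,0,0.07]]},
)

```text
t: 5.8
position: [0.4272, -0.3213, 0.1943]
ee_rot: [0.003, 0.999, 0.052, 0.004]
contact_force: [0.7, -0.4, -0.7]
finger_gap: 0.0701
gripper_force: 0.0
```

```bash
python3 -c "
from h import *
go(.4762,.2145,.17,91.6)"
```

```text
t5.80 d [ 0.1044 -0.5279  0.022 ] turn -1.494 tilt [ 0.008 -0.005 -1.   ] q7 -0.94
```

To row units: -0.235 m / 0.6 = -0.3917, -0.19 m / 0.6 = -0.3167, -0.7 rad / 3.1416 = -0.2228.

shift_gripper(
  moves={"increments":[[0,-0.0833,0,-0.0446,0.07],[0,-0.1667,0,-0.0891,0.07],[0.0333,-0.2417,0,-0.1337,0.07],[0.0667,-0.3167,0,-0.1783,0.07],[0.0833,-0.3917,0,-0.2228,0.07]]},
)

```text
t: 6.3
position: [0.4505, -0.0785, 0.1887]
ee_rot: [0.0, 0.919, 0.394, 0.001]
contact_force: [0.4, -0.2, 0.2]
finger_gap: 0.0698
gripper_force: 0.0
```

shift_gripper(
  moves={"increments":[[0,0,0,0,0.07],[0,0,0,0,0.07]]},
)

```text
t: 6.5
position: [0.4495, -0.0798, 0.1883]
ee_rot: [-0.0, 0.92, 0.392, -0.0]
contact_force: [0.1, -0.7, -0.1]
finger_gap: 0.0699
gripper_force: 0.0
```

```bash
python3 -c "
from h import *
go(.4762,.2145,.15,91.6)
i=read_camera('top');crop(i,400,145,480,255,5,'pics/g.png')
i=read_camera('side');crop(i,320,130,440,200,6,'pics/g2.png')"
```

```text
t6.50 d [ 0.2309 -0.1843  0.0383] turn -0.792 tilt [-0.001  0.    -1.   ] q7 -0.81
```

View pics/g.png

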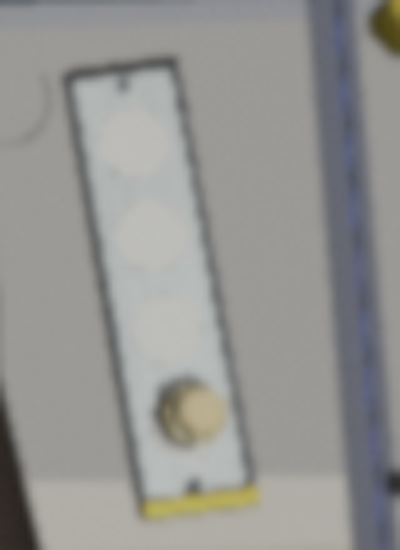

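View pics/g2.png

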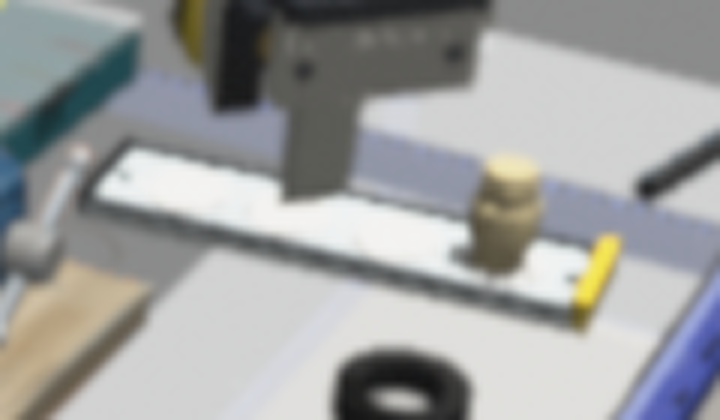

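The top crop shows the coupler top at about (199,409), with free discs at (133,141), (150,236) and (166,330). The side crop shows it upright, with its top at (512,166) and base at (499,262).

To row units: 0.185 m / 0.6 = 0.3083, -0.15 m / 0.6 = -0.25, -0.7 rad / 3.1416 = -0.2228.

```bash
python3 - <<'E'
from h import *
f=lambda n,u,v,z,s,x0,y0:print(plane(n,((u+.5)/s-.5+x0,(v+.5)/s-.5+y0),z)[0].round(4))
f("top",199,409,.062,5,400,145);f("side",512,166,.062,6,320,130);f("side",499,264,.012,6,320,130)
for p in((133,141),(150,236),(166,330)):f("top",*p,.01,5,400,145)
E
```

```text
[ 0.4274 -0.3176  0.062 ]
[ 0.4268 -0.3212  0.062 ]
[ 0.4239 -0.3152  0.012 ]
[ 0.5896 -0.3026  0.01  ]
[ 0.5335 -0.3087  0.01  ]
[ 0.4788 -0.3141  0.01  ]
```

shift_gripper(
  moves={"increments":[[0.05,-0.0583,0,-0.0446,0.07],[0.1167,-0.1,0,-0.0891,0.07],[0.1833,-0.15,0,-0.1337,0.07],[0.25,-0.2,0,-0.1783,0.07],[0.3083,-0.25,0,-0.2228,0.07]]},
)

```text
t: 7.1
position: [0.4707, 0.1571, 0.1886]
ee_rot: [0.0, 0.729, 0.684, 0.0]
contact_force: [1.2, -0.3, -0.3]
finger_gap: 0.0704
gripper_force: 0.0
```

shift_gripper(
  moves={"increments":[[0,0,0,0,0.07],[0,0,0,0,0.07]]},
)

```text
t: 7.3
position: [0.4701, 0.1561, 0.1882]
ee_rot: [-0.0, 0.731, 0.683, -0.0]
contact_force: [0.6, -0.4, -0.1]
finger_gap: 0.0697
gripper_force: 0.0
```

```bash
python3 -c "
from h import *
go(.4762,.2145,.1,91.6)"
```

```text
t7.30 d [0.0587 0.0022 0.0882] turn -0.095 tilt [-0.001 -0.    -1.   ] q7 -0.71
```

To row units: 0.145 m / 0.6 = 0.2417, 0.11 m / 0.6 = 0.1833, -0.095 rad / 3.1416 = -0.0302.

shift_gripper(
  moves={"increments":[[0.075,0.0033,0,-0.0302,0.07],[0.0967,0.0033,0.0333,-0.0302,0.07],[0.0967,0.0033,0.1167,-0.0302,0.07],[0.0967,0.0033,0.1833,-0.0302,0.07],[0.0967,0.0033,0.2417,-0.0302,0.07]]},
)

```text
t: 7.8
position: [0.476, 0.2108, 0.0415]
ee_rot: [0.001, 0.699, 0.715, -0.001]
contact_force: [-0.2, -0.1, 0.2]
finger_gap: 0.0698
gripper_force: 0.0
```

shift_gripper(
  moves={"increments":[[0,0,0,0,0.07],[0,0,0,0,0.07]]},
)

```text
t: 8.0
position: [0.4761, 0.2126, 0.0439]
ee_rot: [0.0, 0.698, 0.716, -0.001]
contact_force: [0.4, 1.1, 0.6]
finger_gap: 0.07
gripper_force: 0.0
```

```bash
python3 -c "
from h import *
go(.4762,.2145,.041,91.6)"
```

```text
t8.00 d [0.0019 0.0002 0.0029] turn -0.002 tilt [-0.001 -0.002 -1.   ] q7 -0.89
```

To row units: 0.002 m / 0.6 = 0.0033.

shift_gripper(
  moves={"increments":[[0.0033,0,0.0033,0,0.03],[0.0033,0,0.0033,0,0.03],[0.0033,0,0.0033,0,0.03],[0.0033,0,0.0033,0,0.03],[0.0033,0,0.0033,0,0.03]]},
)

```text
t: 8.5
position: [0.4761, 0.2165, 0.0422]
ee_rot: [0.0, 0.697, 0.717, 0.0]
contact_force: [-0.5, -0.5, 6.4]
finger_gap: 0.0377
gripper_force: 30.0
```

shift_gripper(
  moves={"increments":[[0,0,0,0,0.03],[0,0,0,0,0.03],[0,0,-0.0667,0,0.03],[0,0,-0.1333,0,0.03],[0,0,-0.2,0,0.03]]},
)

```text
t: 9.0
position: [0.475, 0.2163, 0.1627]
ee_rot: [-0.0, 0.697, 0.717, -0.001]
contact_force: [1.2, 0.1, -1.7]
finger_gap: 0.0377
gripper_force: 30.0
```

shift_gripper(
  moves={"increments":[[0,0,0,0,0.03],[0,0,0,0,0.03]]},
)

```text
t: 9.2
position: [0.4759, 0.2163, 0.1621]
ee_rot: [0.0, 0.697, 0.717, 0.001]
contact_force: [-0.2, -0.1, -2.2]
finger_gap: 0.0377
gripper_force: 30.0
```

```bash
python3 -c "
from h import *
go(.5888,-.3027,.165,6)"
```

```text
t9.20 d [-0.5221  0.098  -0.0028] turn 1.495 tilt [ 0.002  0.    -1.   ] q7 -0.77
```

To row units: -0.245 m / 0.6 = -0.4083, -0.03 m / 0.6 = -0.05, 0.7 rad / 3.1416 = 0.2228.

shift_gripper(
  moves={"increments":[[-0.0833,-0.0167,-0.0333,0.0446,0.03],[-0.1667,-0.0333,-0.0333,0.0891,0.03],[-0.25,-0.05,-0.0333,0.1337,0.03],[-0.3333,-0.05,-0.0333,0.1783,0.03],[-0.4083,-0.05,-0.0333,0.2228,0.03]]},
)

```text
t: 9.7
position: [0.4509, -0.0301, 0.1802]
ee_rot: [-0.0, 0.902, 0.432, -0.001]
contact_force: [0.8, 0.1, -1.3]
finger_gap: 0.0377
gripper_force: 30.0
```

shift_gripper(
  moves={"increments":[[0,0,0,0,0.03]]},
)

```text
t: 9.8
position: [0.451, -0.0354, 0.1798]
ee_rot: [0.001, 0.904, 0.428, -0.002]
contact_force: [0.5, 0.3, -2.0]
finger_gap: 0.0376
gripper_force: 30.0
```

```bash
python3 -c "
from h import *
go(.47,-.31,.18,6)"
```

```text
t9.80 d [-0.2006  0.1885  0.0007] turn 0.781 tilt [-0.004 -0.003 -1.   ] q7 -0.85
```

To row units: -0.175 m / 0.6 = -0.2917, 0.165 m / 0.6 = 0.275, 0.7 rad / 3.1416 = 0.2228.

shift_gripper(
  moves={"increments":[[-0.0583,0.0567,0,0.0446,0.03],[-0.1167,0.1133,0,0.0891,0.03],[-0.175,0.1667,0,0.1337,0.03],[-0.2333,0.2233,0,0.1783,0.03],[-0.2917,0.275,0,0.2228,0.03]]},
)

```text
t: 10.3
position: [0.4722, -0.2693, 0.1799]
ee_rot: [-0.0, 0.995, 0.097, -0.001]
contact_force: [1.2, 0.4, -1.8]
finger_gap: 0.0378
gripper_force: 30.0
```

shift_gripper(
  moves={"increments":[[-0.0417,0.04,0,0.0258,0.03],[-0.0417,0.04,0,0.0258,0.03],[-0.0417,0.04,0,0.0258,0.03]]},
)

```text
t: 10.6
position: [0.4521, -0.296, 0.1799]
ee_rot: [-0.001, 0.998, 0.059, -0.002]
contact_force: [-0.5, 1.4, -0.9]
finger_gap: 0.0382
gripper_force: 30.0
```

```bash
python3 -c "
from h import *
go(.5888,-.3027,.1,6)"
```

```text
t10.60 d [0.1352 0.0228 0.0794] turn 0.013 tilt [-0.003  0.001 -1.   ] q7 -1.01
```

To row units: 0.136 m / 0.6 = 0.2267, 0.09 m / 0.6 = 0.15, 0.013 rad / 3.1416 = 0.0041.

shift_gripper(
  moves={"increments":[[0.075,0.0167,0,0.0041,0.03],[0.15,0.0333,0,0.0041,0.03],[0.2267,0.0383,0,0.0041,0.03],[0.2267,0.0383,0.0667,0.0041,0.03],[0.2267,0.0383,0.1333,0.0041,0.03]]},
)

```text
t: 11.1
position: [0.5941, -0.2997, 0.1003]
ee_rot: [-0.0, 0.998, 0.056, 0.001]
contact_force: [0.0, -0.5, -2.1]
finger_gap: 0.0377
gripper_force: 30.0
```

shift_gripper(
  moves={"increments":[[0,0,0,0,0.03],[0,0,0,0,0.03]]},
)

```text
t: 11.3
position: [0.591, -0.3012, 0.1012]
ee_rot: [-0.001, 0.999, 0.054, -0.001]
contact_force: [0.8, -0.4, -0.1]
finger_gap: 0.0376
gripper_force: 30.0
```

```bash
python3 -c "
from h import *
go(.589,-.3027,.042,6)"
```

```text
t11.30 d [-0.002   0.0014  0.0592] turn 0.003 tilt [-0.002  0.002 -1.   ] q7 -1.12
```

To row units: 0.06 m / 0.6 = 0.1, 0.059 m / 0.6 = 0.0983.

shift_gripper(
  moves={"increments":[[-0.0033,0.0017,0.05,0,0.03],[-0.0033,0.0017,0.0833,0,0.03],[-0.0033,0.0017,0.095,0,0.03],[-0.0033,0.0017,0.0983,0,0.03],[-0.0033,0.0017,0.1,0,0.03]]},
)

```text
t: 11.8
position: [0.5904, -0.3043, 0.0435]
ee_rot: [0.001, 0.999, 0.053, 0.001]
contact_force: [-0.0, 0.1, -1.3]
finger_gap: 0.037
gripper_force: 30.0
```

shift_gripper(
  moves={"increments":[[0,0,0.0017,0,0.03],[0,0,0.0017,0,0.03]]},
)

```text
t: 12.0
position: [0.5898, -0.3043, 0.0417]
ee_rot: [0.0, 0.999, 0.053, 0.001]
contact_force: [0.5, -0.7, -1.1]
finger_gap: 0.0377
gripper_force: 30.0
```

```bash
python3 -c "
from h import *
go(.589,-.3027,.04,6)"
```

```text
t12.00 d [-0.0006 -0.0017  0.0017] turn 0.001 tilt [ 0.001 -0.001 -1.   ] q7 -1.12
```

To row units: 0.002 m / 0.6 = 0.0033, -0.001 m / 0.6 = -0.0017.

shift_gripper(
  moves={"increments":[[-0.0017,-0.0017,0.0017,0,0.03],[-0.0017,-0.0017,0.0033,0,0.03],[-0.0017,-0.0017,0.0033,0,0.03],[-0.0017,-0.0017,0.0033,0,0.05],[-0.0017,-0.0017,0.0033,0,0.07]]},
)

```text
t: 12.5
position: [0.5883, -0.3032, 0.0389]
ee_rot: [0.0, 0.999, 0.053, 0.0]
contact_force: [0.2, 0.5, -0.6]
finger_gap: 0.0493
gripper_force: 0.0
```

shift_gripper(
  moves={"increments":[[0,0,0,0,0.07],[0,0,0,0,0.07],[0,0,-0.05,0,0.07],[0,0,-0.1333,0,0.07],[0,0,-0.2167,0,0.07]]},
)

```text
t: 13.0
position: [0.5874, -0.3029, 0.1692]
ee_rot: [-0.001, 0.999, 0.053, -0.001]
contact_force: [0.1, -1.0, 0.1]
finger_gap: 0.0698
gripper_force: 0.0
```

```bash
python3 -c "
from h import *
go(.46,-.31,.18,6)"
```

```text
t13.00 d [-0.1275 -0.0064 -0.0105] turn 0.001 tilt [-0.002  0.001 -1.   ] q7 -1.11
```

To row units: -0.165 m / 0.6 = -0.275, -0.12 m / 0.6 = -0.2, -0.52 rad / 3.1416 = -0.1655.

shift_gripper(
  moves={"increments":[[-0.075,-0.0167,-0.0167,0,0.07],[-0.15,-0.05,-0.0167,-0.0318,0.07],[-0.1833,-0.1167,-0.0167,-0.0764,0.07],[-0.1833,-0.2,-0.0167,-0.121,0.07],[-0.1667,-0.275,-0.0167,-0.1655,0.07]]},
)

```text
t: 13.5
position: [0.4692, -0.1488, 0.1789]
ee_rot: [0.0, 0.951, 0.309, -0.0]
contact_force: [1.1, -0.3, -0.3]
finger_gap: 0.0702
gripper_force: 0.0
```

shift_gripper(
  moves={"increments":[[0,0,0,0,0.07]]},
)

```text
t: 13.6
position: [0.4718, -0.1431, 0.1792]
ee_rot: [-0.001, 0.949, 0.314, 0.001]
contact_force: [0.7, -0.1, 0.2]
finger_gap: 0.0697
gripper_force: 0.0
```

```bash
python3 -c "
from h import *
go(.4775,.154,.18,91.6)"
```

```text
t13.60 d [ 0.1816 -0.2352 -0.    ] turn -0.96 tilt [ 0.001  0.003 -1.   ] q7 -0.85
```

To row units: -0.195 m / 0.6 = -0.325, -0.157 m / 0.6 = -0.2617, -0.7 rad / 3.1416 = -0.2228.

shift_gripper(
  moves={"increments":[[0.05,-0.0667,0,-0.0446,0.07],[0.1,-0.1333,0,-0.0891,0.07],[0.15,-0.2,0,-0.1337,0.07],[0.2,-0.2617,0,-0.1783,0.07],[0.25,-0.325,0,-0.2228,0.07]]},
)

```text
t: 14.1
position: [0.4788, 0.0977, 0.1788]
ee_rot: [0.0, 0.787, 0.617, 0.0]
contact_force: [1.1, 0.0, -0.8]
finger_gap: 0.0704
gripper_force: 0.0
```

shift_gripper(
  moves={"increments":[[0.0167,0,0,-0.0414,0.07],[0.0333,0,0,-0.0828,0.07],[0.0333,0,0,-0.0828,0.07]]},
)

```text
t: 14.4
position: [0.4838, 0.117, 0.1786]
ee_rot: [-0.0, 0.701, 0.714, 0.0]
contact_force: [-0.8, 0.4, -0.4]
finger_gap: 0.0698
gripper_force: 0.0
```

```bash
python3 -c "
from h import *
go(.4775,.154,.1,91.6)
i=read_camera('top');crop(i,400,145,480,255,5,'pics/i.png')"
```

```text
t14.40 d [ 0.0371 -0.0057  0.0786] turn -0.01 tilt [ 0.     0.001 -1.   ] q7 -0.56
```

View pics/i.png

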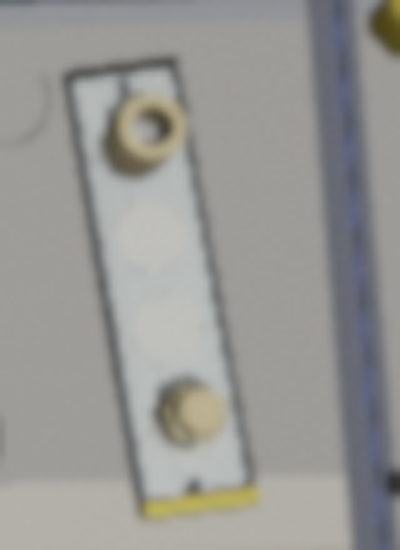

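The top crop shows the brass ring at (151,128) on the back place, upright, and the coupler unchanged at (199,409).

To row units: 0.136 m / 0.6 = 0.2267, 0.135 m / 0.6 = 0.225, -0.01 rad / 3.1416 = -0.0032.

shift_gripper(
  moves={"increments":[[0.0617,-0.01,0.0333,-0.0032,0.07],[0.0617,-0.01,0.1,-0.0032,0.07],[0.0617,-0.01,0.1667,-0.0032,0.07],[0.0617,-0.01,0.225,-0.0032,0.07],[0.0617,-0.01,0.2267,-0.0032,0.07]]},
)

```text
t: 14.95
position: [0.4745, 0.15, 0.0392]
ee_rot: [-0.001, 0.7, 0.714, -0.004]
contact_force: [-0.5, -0.9, -0.5]
finger_gap: 0.07
gripper_force: 0.0
```

shift_gripper(
  moves={"increments":[[0,0,0,0,0.07],[0,0,0,0,0.07]]},
)

```text
t: 15.15
position: [0.4782, 0.1526, 0.0443]
ee_rot: [0.001, 0.699, 0.715, 0.001]
contact_force: [-0.5, 0.3, 0.1]
finger_gap: 0.0702
gripper_force: 0.0
```

```bash
python3 -c "
from h import *
print(plane('top',(151.5/5-.5+400,128.5/5-.5+145),.062))
go(.4775,.154,.042,91.6)"
```

```text
[[ 0.5849184  -0.30208377  0.062     ]]
t15.15 d [ 0.0014 -0.0006  0.0023] turn -0.005 tilt [ 0.002  0.001 -1.   ] q7 -0.79
```

To row units: 0.002 m / 0.6 = 0.0033.

shift_gripper(
  moves={"increments":[[0,0,0.0033,0,0.03],[0,0,0.0033,0,0.03],[0,0,0.0033,0,0.03],[0,0,0.0033,0,0.03],[0,0,0.0033,0,0.03]]},
)

```text
t: 15.65
position: [0.4773, 0.1526, 0.041]
ee_rot: [0.0, 0.698, 0.716, 0.0]
contact_force: [0.6, -0.5, 3.5]
finger_gap: 0.0375
gripper_force: 30.0
```

shift_gripper(
  moves={"increments":[[0,0,0,0,0.03],[0,0,0,0,0.03],[0,0,-0.0667,0,0.03],[0,0,-0.1333,0,0.03],[0,0,-0.2167,0,0.03]]},
)

```text
t: 16.15
position: [0.4754, 0.152, 0.1706]
ee_rot: [-0.001, 0.698, 0.716, -0.002]
contact_force: [1.0, 0.5, -1.4]
finger_gap: 0.0378
gripper_force: 30.0
```

shift_gripper(
  moves={"increments":[[0,0,0,0,0.03],[0,0,0,0,0.03]]},
)

```text
t: 16.35
position: [0.4773, 0.1525, 0.1712]
ee_rot: [0.001, 0.698, 0.716, 0.001]
contact_force: [-1.0, -0.3, -2.1]
finger_gap: 0.0374
gripper_force: 30.0
```

```bash
python3 -c "
from h import *
go(.46,-.31,.18,6)"
```

```text
t16.35 d [-0.4619 -0.0286 -0.0089] turn 1.491 tilt [ 0.002  0.    -1.   ] q7 -0.64
```

To row units: -0.245 m / 0.6 = -0.4083, -0.2 m / 0.6 = -0.3333, 0.7 rad / 3.1416 = 0.2228.

shift_gripper(
  moves={"increments":[[-0.0833,-0.0167,-0.0167,0.0446,0.03],[-0.1667,-0.0333,-0.0167,0.0891,0.03],[-0.25,-0.0417,-0.0167,0.1337,0.03],[-0.3333,-0.0417,-0.0167,0.1783,0.03],[-0.4083,-0.0417,-0.0167,0.2228,0.03]]},
)

```text
t: 16.85
position: [0.4562, -0.0952, 0.1789]
ee_rot: [-0.001, 0.903, 0.43, -0.001]
contact_force: [1.5, 0.2, -2.1]
finger_gap: 0.0378
gripper_force: 30.0
```

shift_gripper(
  moves={"increments":[[0,0,0,0,0.03]]},
)

```text
t: 16.95
position: [0.4561, -0.1002, 0.1786]
ee_rot: [0.0, 0.904, 0.427, -0.002]
contact_force: [-0.9, 1.1, -2.0]
finger_gap: 0.0372
gripper_force: 30.0
```

```bash
python3 -c "
from h import *
go(.5,-.31,.18,6)"
```

```text
t16.95 d [-0.134   0.1673 -0.001 ] turn 0.777 tilt [-0.004 -0.003 -1.   ] q7 -0.72
```

To row units: 0.167 m / 0.6 = 0.2783, -0.134 m / 0.6 = -0.2233, 0.7 rad / 3.1416 = 0.2228.

shift_gripper(
  moves={"increments":[[-0.05,0.0567,0,0.0446,0.03],[-0.1,0.1133,0,0.0891,0.03],[-0.15,0.1667,0,0.1337,0.03],[-0.1917,0.2233,0,0.1783,0.03],[-0.2233,0.2783,0,0.2228,0.03]]},
)

```text
t: 17.45
position: [0.5031, -0.304, 0.1783]
ee_rot: [-0.0, 0.996, 0.094, -0.002]
contact_force: [0.9, 0.6, -1.9]
finger_gap: 0.0373
gripper_force: 30.0
```

shift_gripper(
  moves={"increments":[[0,0,0,0.0245,0.03],[0,0,0,0.0245,0.03],[0,0,0,0.0245,0.03]]},
)

```text
t: 17.75
position: [0.504, -0.3005, 0.1789]
ee_rot: [-0.001, 0.998, 0.061, -0.001]
contact_force: [0.3, 0.6, -1.6]
finger_gap: 0.0374
gripper_force: 30.0
```

```bash
python3 -c "
from h import *
go(.5341,-.3084,.1,6)"
```

```text
t17.75 d [0.0292 0.0117 0.0788] turn 0.018 tilt [-0.003  0.002 -1.   ] q7 -1.05
```

To row units: 0.13 m / 0.6 = 0.2167, 0.11 m / 0.6 = 0.1833, 0.018 rad / 3.1416 = 0.0057.

shift_gripper(
  moves={"increments":[[0.0483,0.0167,0,0.0057,0.03],[0.0483,0.0167,0.0667,0.0057,0.03],[0.0483,0.0167,0.1333,0.0057,0.03],[0.0483,0.0167,0.1833,0.0057,0.03],[0.0483,0.0167,0.2167,0.0057,0.03]]},
)

```text
t: 18.25
position: [0.5331, -0.3062, 0.0477]
ee_rot: [-0.001, 0.999, 0.053, -0.002]
contact_force: [-0.0, 0.1, -1.2]
finger_gap: 0.0376
gripper_force: 30.0
```

shift_gripper(
  moves={"increments":[[0,0,0,0,0.03],[0,0,0,0,0.03]]},
)

```text
t: 18.45
position: [0.5347, -0.3075, 0.0508]
ee_rot: [-0.0, 0.999, 0.051, -0.0]
contact_force: [-1.2, 0.4, -0.5]
finger_gap: 0.0377
gripper_force: 30.0
```

```bash
python3 -c "
from h import *
go(.5341,-.3084,.039,6)"
```

```text
t18.45 d [-0.0007  0.0008  0.0118] turn -0.002 tilt [-0.001  0.001 -1.   ] q7 -1.09
```

To row units: 0.012 m / 0.6 = 0.02, 0.011 m / 0.6 = 0.0183.

shift_gripper(
  moves={"increments":[[0,0.0017,0.0083,0,0.03],[0,0.0017,0.015,0,0.03],[0,0.0017,0.0183,0,0.03],[0,0.0017,0.02,0,0.03],[0,0.0017,0.02,0,0.03]]},
)

```text
t: 18.95
position: [0.5348, -0.3095, 0.039]
ee_rot: [0.0, 0.999, 0.05, 0.0]
contact_force: [-1.3, 1.1, 1.4]
finger_gap: 0.0369
gripper_force: 30.0
```

shift_gripper(
  moves={"increments":[[0,0,0,0,0.03],[0,0,0.0017,0,0.03],[0,0,0.0017,0,0.03]]},
)

```text
t: 19.25
position: [0.5349, -0.3095, 0.039]
ee_rot: [0.0, 0.999, 0.05, 0.0]
contact_force: [-4.4, 1.9, 13.4]
finger_gap: 0.0375
gripper_force: 30.0
```

shift_gripper(
  moves={"increments":[[0,0,0,0,0.05],[0,0,0,0,0.07],[0,0,0,0,0.07],[0,0,0,0,0.07]]},
)

```text
t: 19.65
position: [0.5348, -0.3095, 0.0375]
ee_rot: [-0.0, 0.999, 0.05, -0.0]
contact_force: [-0.0, 0.3, -0.7]
finger_gap: 0.0646
gripper_force: 0.0
```

shift_gripper(
  moves={"increments":[[0,0,-0.05,0,0.07],[0,0,-0.1333,0,0.07],[0,0,-0.2167,0,0.07],[0,0,-0.2333,0,0.07]]},
)

```text
t: 20.05
position: [0.5376, -0.3108, 0.1838]
ee_rot: [0.002, 0.999, 0.05, 0.004]
contact_force: [0.4, -0.4, -0.3]
finger_gap: 0.0697
gripper_force: 0.0
```

```bash
python3 -c "
from h import *
go(.48,-.16,.18,40)"
```

```text
t20.05 d [-0.0422 -0.1558  0.0027] turn -0.598 tilt [ 0.008 -0.004 -1.   ] q7 -1.07
```

To row units: -0.2 m / 0.6 = -0.3333, -0.155 m / 0.6 = -0.2583, -0.7 rad / 3.1416 = -0.2228.

shift_gripper(
  moves={"increments":[[-0.0417,-0.0667,0,-0.0446,0.06],[-0.0667,-0.1417,0,-0.0891,0.06],[-0.07,-0.2167,0,-0.1337,0.06],[-0.07,-0.2583,0,-0.1783,0.06],[-0.0667,-0.3333,0,-0.2228,0.06]]},
)

```text
t: 20.55
position: [0.4744, -0.1152, 0.1776]
ee_rot: [0.001, 0.92, 0.391, -0.0]
contact_force: [1.0, 0.7, -1.2]
finger_gap: 0.0597
gripper_force: 0.0
```

shift_gripper(
  moves={"increments":[[0,0,0,0,0.06]]},
)

```text
t: 20.65
position: [0.4746, -0.1085, 0.1777]
ee_rot: [-0.001, 0.919, 0.395, 0.001]
contact_force: [0.1, -1.1, -0.1]
finger_gap: 0.06
gripper_force: 0.0
```

```bash
python3 -c "
from h import *
go(.4834,.0951,.18,91.6)"
```

```text
t20.65 d [ 0.1538 -0.1336 -0.0018] turn -0.786 tilt [ 0.     0.003 -1.   ] q7 -0.77
```

To row units: 0.153 m / 0.6 = 0.255, -0.133 m / 0.6 = -0.2217, -0.7 rad / 3.1416 = -0.2228.

shift_gripper(
  moves={"increments":[[0.05,-0.045,0,-0.0446,0.06],[0.1,-0.09,0,-0.0891,0.06],[0.15,-0.1333,0,-0.1337,0.06],[0.2,-0.1783,0,-0.1783,0.06],[0.255,-0.2217,0,-0.2228,0.06]]},
)

```text
t: 21.15
position: [0.4857, 0.0889, 0.1775]
ee_rot: [0.0, 0.73, 0.683, -0.0]
contact_force: [0.7, -0.2, 0.9]
finger_gap: 0.0598
gripper_force: 0.0
```

shift_gripper(
  moves={"increments":[[0,0,0,-0.0274,0.06],[0,0,0,-0.0274,0.06],[0,0,0,-0.0274,0.06]]},
)

```text
t: 21.45
position: [0.4858, 0.0869, 0.1772]
ee_rot: [-0.0, 0.703, 0.711, -0.0]
contact_force: [0.1, 0.1, -0.1]
finger_gap: 0.0601
gripper_force: 0.0
```

```bash
python3 -c "
from h import *
go(.4834,.0951,.09,91.6)"
```

```text
t21.45 d [ 0.0083 -0.0023  0.0872] turn -0.016 tilt [-0.001 -0.001 -1.   ] q7 -0.51
```

The rows are not in the units I measure in: shifts go in shares of 0.6 m and turns go in shares of pi rad. I convert before sending: 0.138 m / 0.6 = 0.23, 0.13 m / 0.6 = 0.2167, -0.016 rad / 3.1416 = -0.0051.

shift_gripper(
  moves={"increments":[[0.0133,-0.0033,0.05,-0.0051,0.06],[0.0133,-0.0033,0.1167,-0.0051,0.06],[0.0133,-0.0033,0.175,-0.0051,0.06],[0.0133,-0.0033,0.2167,-0.0051,0.06],[0.0133,-0.0033,0.23,-0.0051,0.06]]},
)

```text
t: 21.95
position: [0.4824, 0.0939, 0.0373]
ee_rot: [-0.001, 0.697, 0.717, -0.002]
contact_force: [0.2, -0.9, -0.1]
finger_gap: 0.0601
gripper_force: 0.0
```

shift_gripper(
  moves={"increments":[[0,0,0,0,0.06],[0,0,0,0,0.06]]},
)

```text
t: 22.15
position: [0.4845, 0.0957, 0.0406]
ee_rot: [0.0, 0.696, 0.718, 0.0]
contact_force: [0.8, -0.1, 0.5]
finger_gap: 0.0602
gripper_force: 0.0
```

```bash
python3 -c "
from h import *
go(.4834,.0951,.036,91.6)"
```

```text
t22.15 d [-0.0005 -0.0012  0.0046] turn 0.002 tilt [ 0.001  0.    -1.   ] q7 -0.67
```

To row units: 0.004 m / 0.6 = 0.0067, -0.001 m / 0.6 = -0.0017.

shift_gripper(
  moves={"increments":[[0,-0.0017,0.0067,0,0.06],[0,-0.0017,0.0067,0,0.015],[0,-0.0017,0.0067,0,0.015],[0,-0.0017,0.0067,0,0.015],[0,-0.0017,0.0067,0,0.015]]},
)

```text
t: 22.65
position: [0.4829, 0.0959, 0.0358]
ee_rot: [0.0, 0.696, 0.718, 0.0]
contact_force: [0.5, 0.2, 0.9]
finger_gap: 0.0325
gripper_force: 0.0
```

shift_gripper(
  moves={"increments":[[0,0,0,0,0.015],[0,0,0,0,0.015],[0,0,0,0,0.015]]},
)

```text
t: 22.95
position: [0.483, 0.0959, 0.0358]
ee_rot: [0.0, 0.696, 0.718, 0.0]
contact_force: [-0.1, 0.2, 1.6]
finger_gap: 0.024
gripper_force: 30.0
```

shift_gripper(
  moves={"increments":[[0,0,-0.0667,0,0.015],[0,0,-0.1333,0,0.015],[0,0,-0.2167,0,0.015],[0,0,-0.2167,0,0.015]]},
)

```text
t: 23.35
position: [0.4858, 0.0974, 0.1712]
ee_rot: [0.002, 0.696, 0.718, 0.004]
contact_force: [1.3, 0.3, -0.6]
finger_gap: 0.0241
gripper_force: 30.0
```

```bash
python3 -c "
from h import *
go(.4794,-.3141,.17,6)"
```

```text
t23.35 d [-4.11e-01 -1.96e-02  3.00e-04] turn 1.498 tilt [ 0.009  0.002 -1.   ] q7 -0.52
```

To row units: -0.225 m / 0.6 = -0.375, -0.18 m / 0.6 = -0.3, 0.7 rad / 3.1416 = 0.2228.

shift_gripper(
  moves={"increments":[[-0.075,-0.0083,0,0.0446,0.015],[-0.15,-0.0167,0,0.0891,0.015],[-0.225,-0.025,0,0.1337,0.015],[-0.3,-0.0333,0,0.1783,0.015],[-0.375,-0.0333,0,0.2228,0.015]]},
)

```text
t: 23.85
position: [0.4686, -0.1315, 0.1652]
ee_rot: [-0.0, 0.901, 0.434, -0.001]
contact_force: [1.0, 0.5, -0.6]
finger_gap: 0.0242
gripper_force: 30.0
```

shift_gripper(
  moves={"increments":[[0,0,0,0,0.015]]},
)

```text
t: 23.95
position: [0.4688, -0.1365, 0.1649]
ee_rot: [0.001, 0.903, 0.43, -0.001]
contact_force: [-0.5, 1.5, -0.3]
finger_gap: 0.0242
gripper_force: 30.0
```

```bash
python3 -c "
from h import *
go(.4794,-.3141,.17,6)"
```

```text
t23.95 d [-0.1313  0.1201 -0.0045] turn 0.785 tilt [-0.001 -0.003 -1.   ] q7 -0.66
```

To row units: -0.131 m / 0.6 = -0.2183, 0.119 m / 0.6 = 0.1983, 0.7 rad / 3.1416 = 0.2228.

shift_gripper(
  moves={"increments":[[-0.0433,0.04,-0.0067,0.0446,0.015],[-0.0883,0.08,-0.0067,0.0891,0.015],[-0.1333,0.12,-0.0067,0.1337,0.015],[-0.175,0.16,-0.0067,0.1783,0.015],[-0.2183,0.1983,-0.0067,0.2228,0.015]]},
)

```text
t: 24.45
position: [0.4821, -0.3069, 0.169]
ee_rot: [-0.0, 0.995, 0.099, -0.0]
contact_force: [0.7, 0.1, -0.6]
finger_gap: 0.0244
gripper_force: 30.0
```

shift_gripper(
  moves={"increments":[[0,0,0,0.0271,0.015],[0,0,0,0.0271,0.015],[0,0,0,0.0271,0.015]]},
)

```text
t: 24.75
position: [0.4823, -0.3049, 0.1691]
ee_rot: [-0.001, 0.998, 0.061, -0.0]
contact_force: [0.5, 0.2, -1.4]
finger_gap: 0.0244
gripper_force: 30.0
```

```bash
python3 -c "
from h import *
go(.4794,-.3141,.06,6)"
```

```text
t24.75 d [-0.0039  0.0089  0.1091] turn 0.017 tilt [-0.001  0.001 -1.   ] q7 -1.03
```

To row units: 0.12 m / 0.6 = 0.2, 0.105 m / 0.6 = 0.175, 0.017 rad / 3.1416 = 0.0054.

shift_gripper(
  moves={"increments":[[-0.0067,0.0133,0.0333,0.0054,0.015],[-0.0067,0.0133,0.0833,0.0054,0.015],[-0.0067,0.0133,0.1333,0.0054,0.015],[-0.0067,0.0133,0.175,0.0054,0.015],[-0.0067,0.0133,0.2,0.0054,0.015]]},
)

```text
t: 25.25
position: [0.4786, -0.3125, 0.0476]
ee_rot: [-0.001, 0.999, 0.053, -0.001]
contact_force: [-1.0, -0.3, -1.2]
finger_gap: 0.0246
gripper_force: 30.0
```

shift_gripper(
  moves={"increments":[[0,0,0,0,0.015],[0,0,0,0,0.015]]},
)

```text
t: 25.45
position: [0.4795, -0.3137, 0.0499]
ee_rot: [-0.0, 0.999, 0.052, -0.0]
contact_force: [0.3, 0.2, -0.8]
finger_gap: 0.0243
gripper_force: 30.0
```

```bash
python3 -c "
from h import *
go(.4794,-.3141,.0338,6)"
```

```text
t25.45 d [-0.0002  0.0004  0.0161] turn -0.001 tilt [-0.     0.001 -1.   ] q7 -1.05
```

To row units: 0.0155 m / 0.6 = 0.0258, 0.014 m / 0.6 = 0.0233.

shift_gripper(
  moves={"increments":[[0,0,0.0117,0,0.015],[0,0,0.02,0,0.015],[0,0,0.0233,0,0.015],[0,0,0.0258,0,0.015],[0,0,0.0258,0,0.015]]},
)

```text
t: 25.95
position: [0.4791, -0.3146, 0.0341]
ee_rot: [-0.0, 0.999, 0.05, -0.0]
contact_force: [0.5, 0.3, -0.2]
finger_gap: 0.0243
gripper_force: 30.0
```

shift_gripper(
  moves={"increments":[[0,0,0,0,0.015],[0,0,0,0,0.015]]},
)

```text
t: 26.15
position: [0.4793, -0.3147, 0.0343]
ee_rot: [0.0, 0.999, 0.05, 0.0]
contact_force: [-1.1, 0.3, -0.5]
finger_gap: 0.0241
gripper_force: 30.0
```

Contact is imminent, so I'll release and retreat.

To row units: 0.0005 m / 0.6 = 0.0008.

shift_gripper(
  moves={"increments":[[0,0,0.0008,0,0.015],[0,0,0.0008,0,0.015],[0,0,0.0008,0,0.035],[0,0,0.0008,0,0.05],[0,0,0.0008,0,0.06]]},
)

```text
t: 26.65
position: [0.4792, -0.3146, 0.0337]
ee_rot: [0.0, 0.999, 0.05, 0.0]
contact_force: [0.5, 0.2, -0.8]
finger_gap: 0.0439
gripper_force: 0.0
```

shift_gripper(
  moves={"increments":[[0,0,0,0,0.06],[0,0,-0.05,0,0.06],[0,0,-0.1333,0,0.06],[0,0,-0.2,0,0.06],[0,-0.05,-0.2333,0,0.06]]},
)

```text
t: 27.15
position: [0.4773, -0.2891, 0.1775]
ee_rot: [0.002, 0.999, 0.048, 0.002]
contact_force: [0.8, -0.5, -0.5]
finger_gap: 0.0602
gripper_force: 0.0
```

shift_gripper(
  moves={"increments":[[-0.05,-0.0667,0,0,0.06],[-0.05,-0.1333,0,0,0.06],[-0.05,-0.2,0,0,0.06],[-0.05,-0.2833,0,0,0.06],[-0.05,-0.3667,0,0,0.06]]},
)

```text
t: 27.65
position: [0.4238, -0.0675, 0.1739]
ee_rot: [0.0, 0.999, 0.05, 0.0]
contact_force: [1.2, 1.2, 0.2]
finger_gap: 0.06
gripper_force: 0.0
```

shift_gripper(
  moves={"increments":[[0,0,0,0,0.06],[0,0,0,0,0.06]]},
)

```text
t: 27.85
position: [0.4243, -0.0679, 0.1739]
ee_rot: [0.0, 0.999, 0.052, 0.0]
contact_force: [-0.2, -0.8, -1.0]
finger_gap: 0.0602
gripper_force: 0.0
```

```bash
python3 -c "
from h import *
t=read_camera('top');s=read_camera('side')
a=cv2.resize(t[145:255,400:480],None,fx=5,fy=5,interpolation=2);b=cv2.resize(s[130:200,330:410],None,fx=5,fy=5,interpolation=2)
o=np.zeros((550,800,3),np.uint8);o[:,:400]=a;o[:350,400:]=b;cv2.imwrite('pics/k.png',o[:,:,::-1])"
```

```text
(no output)
```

View pics/k.png

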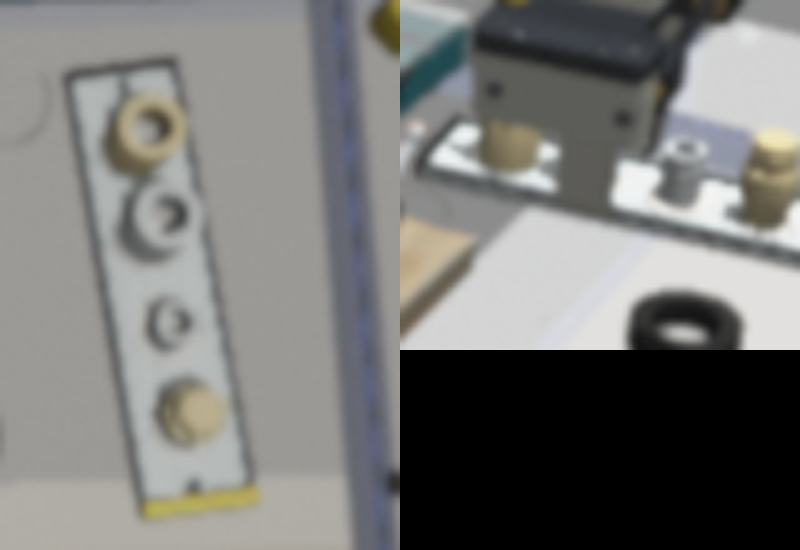

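The top crop shows all four standing: brass (151,128), steel (167,215), small (174,321) and coupler (199,409). A quick check against the places before handing in:

```bash
python3 - <<'E'
from h import *
c=np.array([.5068,-.3112]);a=np.radians(6);M=np.array([[np.cos(a),np.sin(a)],[-np.sin(a),np.cos(a)]])
ok=True
for n,u,v,z,t in[("brass",151,128,.062,82.5),("steel",167,215,.062,27.5),("small",174,321,.044,-27.5),("coup",199,409,.062,-82.5)]:
    p=M@(plane("top",((u+.5)/5-.5+400,(v+.5)/5-.5+145),z)[0][:2]-c)*1e3; e=p-[t,0]; print(n,e.round(1)); ok&=abs(e).max()<7
if ok: print(manip.job_done())
E
```

```text
brass [-3.9  0.9]
steel [1.3 0.6]
small [-0.4  2.7]
coup [2.8 2. ]
the job is handed in; nothing more can be done
None
```

The rail is restocked and handed in at about 28 s: from the front, coupler, small steel ferrule, large steel ferrule, brass ferrule, all upright and by my camera measurement within about 4 mm of their places; the hand-in returned no verdict.

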